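# Code the garage-door control unit

## Robot

A 7-joint arm with a two-finger parallel gripper is mounted at the origin on the work surface. World frame = base frame: x ahead of the robot, y to its left, z up, the work surface at z = 0. Lengths are in m, angles in rad, forces in N, time in s.
With the tool pointing down it reaches from about 0.425 to 0.95 m from the base axis. Payload 4.7 kg.
Tool frame: the origin (TCP) lies on the centre line of the jaws, within the pads' length; the fingertips stand 14 mm ahead of it and the grasp point (between the pads) lies 5 mm behind it; z points along the fingers, y is the line along which they close (so a half turn about z gives the same grasp; the last joint's range is limited). The gripper opens to 85 mm and grips with 20 to 120 N. Pads are 22 mm wide; open, the fingers measure 114 mm over their backs; the gripper's body (76 mm by 85 mm) begins 54 mm behind the grasp point. The pads swing forward as they close: fully open they stand 13 mm farther back than shut.
Start: joints at [-1.293, 0.469, -0.049, 1.532, 0.024, 1.141, -0.082], TCP at [0.204, 0.644, 0.245] pointing down, gripper open.
Joint ranges: [-2.59, 2.59], [-0.33, 1.99], [-1.39, 1.29], [0.1, 2.45], [-1.04, 4.18], [0.21, 1.99], [-2.66, 2.66]. Speed limits (rad/s): [2.57, 2.57, 3.14, 3.14, 3.14, 3.14, 3.14].

## Interface

Orientations are given as a unit quaternion [x, y, z, w].
In Python, from bench import bot gives the robot as it stands.
- The arm moves only by the shell command python3 -m pendant 'ROWS'. ROWS is JSON, a list of rows, each an object of numbers: "x", "y", "z": the shift along the tool's x, y, z in m; "turn": the turn about the tool's z in degrees; "grip": the opening in per cent of the stroke, from 0 (shut) to 100 (fully open). In form: [{"x": .., "y": .., "z": .., "turn": .., "grip": ..}, ...]. A call has 1 to 20 rows; each row is the pose to reach, as a shift and turn from the pose commanded when the call began, along the tool's axes at that moment; what a row does not reach only later rows make up. A row lasts 1/8 s, in which the tool goes at most 62.5 mm and 10.7 degrees, less where a joint would pass 70% of its speed; a pose out of reach is approached as far as the arm can. A call with a gripper value outside its range is refused whole. The fingers move at their own pace and stop on an object; the grip force is fixed at half the most. Time passes only in rows, so rows that repeat a pose let the fingers close. It gives the time, the measured TCP pose, the force, the opening and the grip force at its end, in the units of the state.
- bot.get_obs(): the state, without advancing time (a new reading comes with each control period).
- bot.grab_frame(name): name is "scene" or "top" or "wrist"; returns the picture (384x512x3 uint8, blue, green, red); there is no depth.
- bot.camera_params(name): a dict with "fx", "fy", "cx", "cy" (pixels), "dist_coeffs" ([k1, k2, p1, p2, k3] as OpenCV has them; the pictures are not rectified), "cam_to_world" (4x4, takes a point from camera to world coordinates). Camera axes: x right, y up, looking along -z (the intrinsics and any distortion apply to the point x, -y, -z); pixel columns grow to the right and rows downward; lengths in m; the calibration is good to about 2 mm. A picture is of the moment at which its call begins: read the wrist's pose just before it. camera_params takes no time and is no camera call; for the wrist camera it gives the pose at the moment of the call.
- bot.job_done(): hands the job in; it is judged then, once.
The state is a dict: "time_s": time; "joints": joint angles; "joint_vel": joint speeds; "tau": joint torques, N m; "position": TCP position; "eef_rot": TCP orientation; "force": force on the tool from outside, world axes, zero at the start; "torque": the same for the moment, N m; "grip_width": finger opening in m; "grip_force": force on a finger pad.
Only numpy, scipy, OpenCV 4.12 (cv2) and the standard library are available. Lean on these libraries where they do the work, as an engineer would, in place of code of your own. Each camera call takes 0.05 s, during which the arm holds its last target. There are 200 camera calls.

## Task

Set the code switches of the garage-door control unit on the bench. First put every stray part that lies on the unit into the clear drawer, then lift off the clear cover and lay it the right way up on the bench; use the slim screwdriver to set switches 1, 4 and 5 on and 2, 3 and 6 off (1 is beside the yellow dot, on is towards the green line). Finally stand the screwdriver back in its hole and put the cover back over the switches, fully down, without disturbing the jar, the glue bottle or the sanding block.

Things in the scene. Friction and masses are not known exactly. Their poses are not given: they have to be found in the camera images.
- unit: Garage-door control unit fixed to the bench: grey box 200 (its x) by 260 mm (its y), flat top (deck) 55 mm above the bench; mounting ears stick out 20 mm at its y ends, cable glands 22 mm on its +x side. Origin: centre of underside; +x away from the robot, +y to its left. Mid-deck, a red switch plinth 52 (x) by 96 mm (y) rises 10 mm. Yellow dot: +y end, beside switch 1; green line: ON side (+x).
- cover: Clear lift-off dust cover: open-bottomed box 66 (its x) by 110 (its y) by 30 mm high, walls 3 mm, no fastening, 70 g. Origin: centre of its lower rim, z up. Fitted, it stands on the deck over the plinth (4 mm play each side), origin 55 mm above the unit's, long side along the unit's y. Gripped from above over its 66 mm width (matt grey patches).
- drawer: Open clear plastic drawer from the parts cabinet, standing fixed on the bench: 230 mm (its x) by 290 mm (its y) by 42 mm high outside, walls and floor 4 mm. Origin: centre of its underside.
- carton: Closed white carton of brads with red ends, 80 mm (its x) by 46 mm (y) by 24 mm (z), about 150 g. Starts on top of the cover. Origin: centre of its underside; when it lies on another face its axes turn with it.
- propeller: Red two-blade model propeller lying flat: hub 24 mm in diameter and 26 mm tall; blades along its x, 156 mm tip to tip, 17 mm wide, from 3.5 to 8.5 mm above its underside, so the upper 17 mm of the hub stands free. Origin: centre of the hub's underside. May be absent.
- bush: Plain bronze bearing bush lying flat: ring of outer diameter 56 mm, bore 38 mm, 24 mm tall, about 160 g. Origin: centre of its underside. May be absent.
- spinner: Aluminium propeller spinner standing on its base: 50 mm in diameter with straight sides up to 22 mm, then a rounded nose up to 54 mm. Origin: centre of its underside. May be absent.
- pull: Steel cabinet pull lying flat: a bar 100 mm (its x) by 12 by 12 mm with a leg 12 mm wide at each end that reaches to 31 mm on the +y side. Origin: centre of the bar's underside. May be absent.
- block: Fixed wooden tool block 60 mm (its x) by 150 mm (its y), 70 mm tall. The screwdriver stands in its middle hole; two other tools are fixed in it 54 mm to either side along y, up to 58 mm above the block. The bench between it and the robot is clear. Origin: centre of its underside.
- hole (a point): Centre of the mouth of the block's middle hole, 14 mm square, open down to the bench 70 mm below.
- screwdriver: Slim screwdriver, 142 mm long, 60 g: steel shaft 5 mm in diameter and 62 mm long, black collar 28 mm across and 6 mm thick (rests on the block), yellow handle 20 by 20 mm (faces along its x and y), 74 mm tall. Origin: centre of the TIP; z runs up the shaft to the handle. In the block the tip is 8 mm above the bench. It flips a switch by pushing the knob sideways.
- sw1 (a joint): Rocker code switch 1 (first, at the +y end, beside the yellow dot): rad; 0 is OFF (knob towards the robot, unit's -x), 0.14 is ON (towards the green line, +x). Past the middle it snaps over by itself; needs under 1 N.
- sw2 (a joint): Rocker code switch 2 (counted from the yellow dot): rad; 0 is OFF (knob towards the robot, unit's -x), 0.14 is ON (towards the green line, +x). Past the middle it snaps over by itself; needs under 1 N.
- sw3 (a joint): Rocker code switch 3 (counted from the yellow dot): rad; 0 is OFF (knob towards the robot, unit's -x), 0.14 is ON (towards the green line, +x). Past the middle it snaps over by itself; needs under 1 N.
- sw4 (a joint): Rocker code switch 4 (counted from the yellow dot): rad; 0 is OFF (knob towards the robot, unit's -x), 0.14 is ON (towards the green line, +x). Past the middle it snaps over by itself; needs under 1 N.
- sw5 (a joint): Rocker code switch 5 (counted from the yellow dot): rad; 0 is OFF (knob towards the robot, unit's -x), 0.14 is ON (towards the green line, +x). Past the middle it snaps over by itself; needs under 1 N.
- sw6 (a joint): Rocker code switch 6 (last, at the -y end): rad; 0 is OFF (knob towards the robot, unit's -x), 0.14 is ON (towards the green line, +x). Past the middle it snaps over by itself; needs under 1 N.
- bank (a point): Centre of the red plinth's top face, 65 mm above the unit's origin. Switch i has its white knob at 30 - 12 (i - 1) mm along the unit's y from here (switch 1 at +30, 6 at -30) and at -4 mm (OFF) or +4 mm (ON) along the unit's x. Knobs are 6 by 6 mm and stand 9 mm above this face, 6 mm between neighbours.
- jar: Bystander: glass jar 64 mm in diameter, 75 mm tall, beyond the unit. Origin: centre of its underside.
- glue: Bystander: white glue bottle 44 mm in diameter, 110 mm tall, beyond the unit. Origin: centre of its underside.
- sander: Bystander: cork sanding block 65 by 110 by 30 mm on the bench beyond the drawer. Origin: centre of its underside.
Things that resemble listed ones, but are neither listed nor needed, are in the scene too. Leave any blue look-alike of the cover alone.

How it is judged:
By the outcome, as a careful person would: the job done as asked, in the order asked, and still so for the second after the job is handed in, with the robot touching nothing.
Of propeller, bush, spinner, pull only 2 to 4 are there at a start; the rules pass over those that are not, and their reading is None.
At some moment in a run one of carton, propeller may be knocked a few centimetres aside while the robot is not near it.
It also fails if it takes over 210 s, if anything falls off the work surface, if the arm or the gripper's body presses on something with over 40 N, if the wrist force passes 120 N, or if a joint passes its speed limit or range.

## Working session

There is one attempt and no reset: what is moved stays moved. The work goes in short steps, Python scripts to look and compute and a shell command to move; the robot and the scene stay as the last step left them, time stands still between calls to the robot, and variables do not carry over. Pictures are saved under pics/ and viewed, at most 14 in all, crops included, and the job is handed in when it is done.

```bash
ls; mkdir -p pics
python3 - <<'E'
from bench import bot
import cv2,numpy as np
o=bot.get_obs();print({k:np.round(v,3) if v is not None else v for k,v in o.items()})
for n in ("scene","top"):
    p=bot.camera_params(n);print(n,{k:np.round(v,4).tolist() for k,v in p.items()})
    cv2.imwrite(f"pics/{n}0.png",cv2.resize(bot.grab_frame(n),(800,600),interpolation=cv2.INTER_CUBIC))
E
```

```text
pics
{'time_s': np.float64(0.0), 'joints': array([-1.293,  0.469, -0.049,  1.534,  0.024,  1.141, -0.082]), 'joint_vel': array([-0.001,  0.002,  0.001, -0.   , -0.001,  0.001, -0.   ]), 'tau': array([ 0.0000e+00, -5.1031e+01, -4.6000e-02, -2.3771e+01,  1.1000e-02,
        8.0000e-03, -0.0000e+00]), 'position': array([0.204, 0.643, 0.244]), 'eef_rot': array([ 0.153,  0.988, -0.001, -0.   ]), 'force': array([ 0.189, -0.155,  0.597]), 'torque': array([0.044, 0.008, 0.003]), 'grip_force': np.float64(0.0), 'grip_width': np.float64(0.085)}
scene {'fx': 447.9604, 'fy': 447.9604, 'cx': 255.9911, 'cy': 191.9953, 'dist_coeffs': [-0.0012, 0.0, 0.0, 0.0, 0.0], 'cam_to_world': [[0.7956, -0.4643, 0.3891, 1.0479], [0.6056, 0.5946, -0.5288, -0.6425], [0.0142, 0.6564, 0.7543, 0.9924], [0.0, 0.0, 0.0, 1.0]]}
top {'fx': 464.0067, 'fy': 464.0067, 'cx': 256.1449, 'cy': 190.1502, 'dist_coeffs': [-0.0657, 0.0, 0.0, 0.0, 0.0], 'cam_to_world': [[0.0043, 0.9959, -0.0902, 0.4688], [-1.0, 0.005, 0.0069, 0.0019], [0.0073, 0.0902, 0.9959, 1.2997], [0.0, 0.0, 0.0, 1.0]]}
```

View pics/scene0.png

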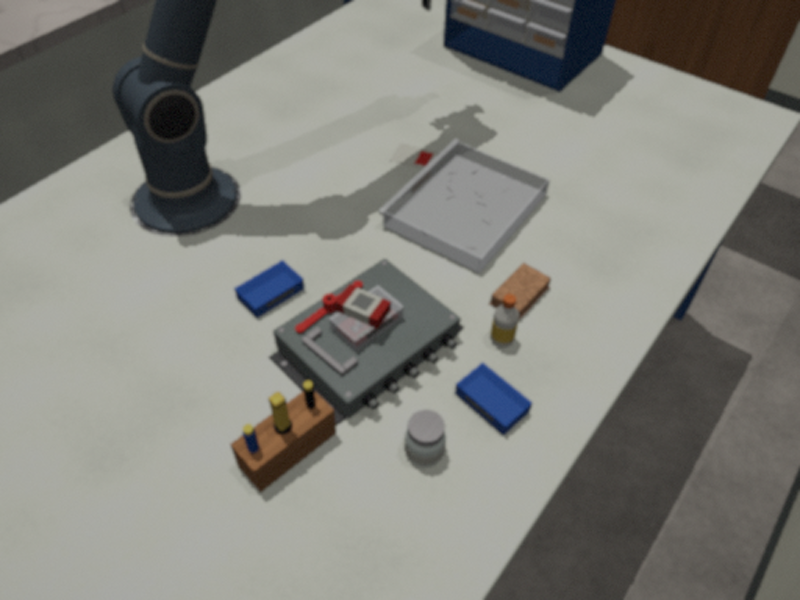

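View pics/top0.png

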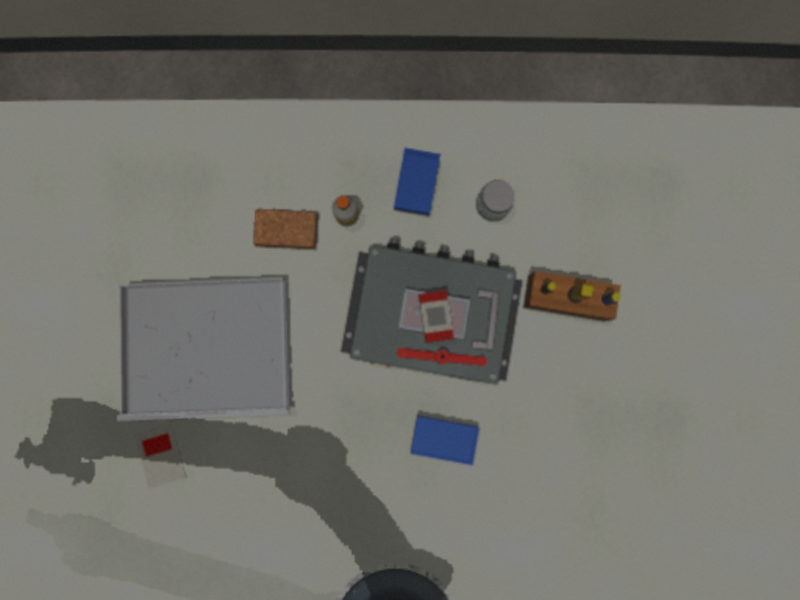

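The scene shows carton on the cover, propeller in front and pull on the -y side of the deck (no bush or spinner). The tool block is on the right, the drawer on the left, and there are blue decoys. Next I'll zoom in on the unit for accurate pixels.

```bash
cat > h.py <<'E'
from bench import bot
import cv2,numpy as np
from scipy.spatial.transform import Rotation as R
def ray(name,uv,z,p=None):
    p=p or bot.camera_params(name)
    K=np.array([[p["fx"],0,p["cx"]],[0,p["fy"],p["cy"]],[0,0,1]])
    n=cv2.undistortPoints(np.array([[uv]],float),K,np.array(p["dist_coeffs"],float))[0,0]
    T=np.array(p["cam_to_world"]);d=T[:3,:3]@[n[0],-n[1],-1];c=T[:3,3]
    return c+d*(z-c[2])/d[2]
def proj(name,P,p=None):
    p=p or bot.camera_params(name)
    K=np.array([[p["fx"],0,p["cx"]],[0,p["fy"],p["cy"]],[0,0,1]]);T=np.array(p["cam_to_world"])
    q=(np.atleast_2d(P)-T[:3,3])@T[:3,:3]*[1,-1,-1]
    return cv2.projectPoints(q.reshape(-1,1,3),np.zeros(3),np.zeros(3),K,np.array(p["dist_coeffs"],float))[0][:,0]
def delta(target,yaw=None):
    """tool-frame shift to reach world target; turn (deg) so tool y axis lies at world yaw (deg)"""
    o=bot.get_obs();r=R.from_quat(o["eef_rot"]);M=r.as_matrix()
    s=M.T@(np.array(target)-o["position"])
    t=None
    if yaw is not None:
        cur=np.degrees(np.arctan2(M[1,1],M[0,1]))
        t=-((yaw-cur+90)%180-90)   # tool z down: positive turn = clockwise seen from above
    print("shift",np.round(s,4),"turn",t,"j7",round(float(o["joints"][6]),2),"tilt",np.round(M[:,2],3))
E
python3 - <<'E'
from h import *
im=bot.grab_frame("top")
cv2.imwrite("pics/crop.png",cv2.resize(im[145:255,210:405],(780,440),interpolation=cv2.INTER_CUBIC))
d=im[160:280,65:200]
cv2.imwrite("pics/top_raw.png",im)
E
```

```text
(no output)
```

View pics/crop.png

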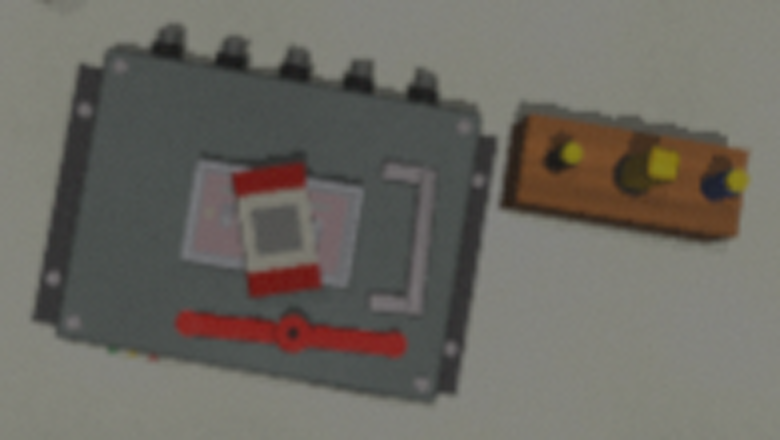

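The zoomed top view shows unit deck corners at (107,47), (482,107), (437,402) and (57,337). The carton is centred at about (277,229) on the cover, the propeller hub is at (292,333), and the pull bar is at (428,241). The screwdriver handle top is at (663,163).

Run:
```python
from h import *
c=lambda u,v:(u/4+210-.375,v/4+145-.375)
f=lambda u,v:(u/1.5625,v/1.5625)
def quad(n,pts,z,m=c):
    w=np.array([ray("top",m(*q),z) for q in pts])[:,:2]
    (ctr,sz,a)=cv2.minAreaRect((w*1000).astype(np.float32))
    e=[w[(i+1)%4]-w[i] for i in range(4)]
    print(n,"ctr",w.mean(0).round(4),"len",[round(float(np.hypot(*x))*1000) for x in e],"ang",[round(float(np.degrees(np.arctan2(x[1],x[0]))),1) for x in e])
quad("deck",[(107,47),(482,107),(437,402),(57,337)],.055)
quad("cover",[(200,157),(363,183),(348,287),(182,260)],.085)
quad("carton",[(232,172),(304,160),(321,285),(250,297)],.109)
quad("block",[(525,115),(748,150),(738,238),(515,207)],.07)
quad("drawer",[(122,285),(288,276),(292,412),(122,415)],.042,f)
for n,q,z in [("hub",(292,333),.081),("tipL",(178,322),.0635),("tipR",(405,345),.0635),("pull a",(436,170),.067),("pull b",(421,312),.067),("leg a",(385,170),.067),("leg b",(371,303),.067),("sd top",(663,163),.15),("collar",(637,172),.076)]:
    print(n,ray("top",c(*q),z).round(4))
```

```text
deck ctr [ 0.5548 -0.064 ] len [257, 201, 258, 199] ang [-98.8, 170.8, 80.5, -9.2]
cover ctr [ 0.5531 -0.0639] len [109, 69, 110, 69] ang [-98.8, 171.6, 81.0, -9.7]
carton ctr [ 0.5471 -0.0648] len [47, 81, 46, 81] ang [-80.2, -172.4, 99.8, 8.3]
block ctr [ 0.5849 -0.3049] len [152, 60, 151, 62] ang [-98.6, 172.2, 82.4, -6.9]
drawer ctr [0.4948 0.331 ] len [293, 236, 296, 226] ang [-86.6, -177.4, 91.5, 2.0]
hub [ 0.4803 -0.0764  0.081 ]
tipL [ 0.4874 -0.0017  0.0635]
tipR [ 0.4728 -0.1528  0.0635]
pull a [ 0.5895 -0.1738  0.067 ]
pull b [ 0.4946 -0.1631  0.067 ]
leg a [ 0.5893 -0.1396  0.067 ]
leg b [ 0.5005 -0.1298  0.067 ]
sd top [ 0.5865 -0.3048  0.15  ]
collar [ 0.5879 -0.307   0.076 ]
```

Run:
```python
from h import *
delta([.547,-.065,.22],98.5)
```

```text
shift [-0.5411 -0.5713  0.0254] turn -26.078988679843874 j7 -0.08 tilt [-0.    -0.001 -1.   ]
```

```bash
python3 -m pendant '[{"x":-0.18,"y":-0.19,"z":0,"turn":-9,"grip":100},{"x":-0.18,"y":-0.19,"z":0,"turn":-9,"grip":100},{"x":-0.18,"y":-0.19,"z":0,"turn":-9,"grip":100},{"x":-0.18,"y":-0.19,"z":0,"turn":-9,"grip":100},{"x":-0.18,"y":-0.19,"z":0,"turn":-9,"grip":100},{"x":-0.36,"y":-0.38,"z":0.01,"turn":-18,"grip":100},{"x":-0.36,"y":-0.38,"z":0.01,"turn":-18,"grip":100},{"x":-0.36,"y":-0.38,"z":0.01,"turn":-18,"grip":100},{"x":-0.36,"y":-0.38,"z":0.01,"turn":-18,"grip":100},{"x":-0.36,"y":-0.38,"z":0.01,"turn":-18,"grip":100},{"x":-0.541,"y":-0.571,"z":0.025,"turn":-26,"grip":100},{"x":-0.541,"y":-0.571,"z":0.025,"turn":-26,"grip":100},{"x":-0.541,"y":-0.571,"z":0.025,"turn":-26,"grip":100},{"x":-0.541,"y":-0.571,"z":0.025,"turn":-26,"grip":100},{"x":-0.541,"y":-0.571,"z":0.025,"turn":-26,"grip":100},{"x":-0.541,"y":-0.571,"z":0.025,"turn":-26,"grip":100},{"x":-0.541,"y":-0.571,"z":0.025,"turn":-26,"grip":100}]'
python3 - <<'E'
from h import *
delta([.547,-.065,.103],98.5)
im=bot.grab_frame("wrist");cv2.imwrite("pics/w1.png",im)
p=bot.camera_params("wrist");print(np.round(p["cam_to_world"],3),p["fx"],p["dist_coeffs"])
E
```

```text
time_s: 2.28
position: [0.5468, -0.0612, 0.22]
eef_rot: [-0.075, 0.997, 0.001, -0.0]
force: [0.8, 0.2, -0.2]
grip_width: 0.0855
grip_force: 0.0
shift [ 0.0003 -0.0039  0.117 ] turn 0.15366722549217116 j7 1.86 tilt [-0.001  0.002 -1.   ]
[[-0.151 -0.948 -0.281  0.476]
 [ 0.988 -0.145 -0.045 -0.072]
 [ 0.002 -0.285  0.959  0.349]
 [ 0.     0.     0.     1.   ]] 274.5912176279598 [-0.06799604  0.          0.          0.          0.        ]
```

View pics/w1.png

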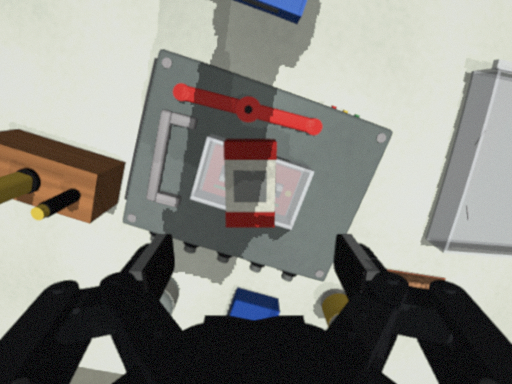

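The wrist view shows the carton top between (224,140) and (276,226), the propeller hub at (248,109), and the pull to the left, all in place. I'll cross-check the positions with this view.

Run:
```python
from h import *
def q(n,pts,z):
    w=np.array([ray("wrist",a,z) for a in pts])[:,:2];e=np.roll(w,-1,0)-w
    print(n,w.mean(0).round(4),(np.hypot(*e.T)*1000).round(),np.degrees(np.arctan2(e[:,1],e[:,0])).round(1))
q("carton",[(224,140),(276,140),(274,227),(226,226)],.109)
q("cover",[(208,136),(313,173),(291,229),(191,194)],.085)
q("deck",[(161,50),(392,130),(322,279),(124,219)],.055)
for n,a,z in [("hub",(248,109),.081),("tipL",(320,126),.0635),("tipR",(178,91),.0635)]: print(n,ray("wrist",a,z).round(4))
q("pull bar",[(163,112),(172,113),(157,203),(148,200)],.067)
delta([.547,-.065,.103],98.5)
```

```text
carton [ 0.5446 -0.0649] [45. 82. 46. 81.] [  98.7    8.7  -82.6 -171.7]
cover [ 0.5502 -0.0629] [109.  64. 110.  61.] [  79.2   -9.1 -102.   169.7]
deck [ 0.5505 -0.0631] [253. 195. 252. 191.] [  80.7  -10.1 -100.2  170.3]
hub [ 0.479  -0.0769  0.081 ]
tipL [ 0.4844 -0.0019  0.0635]
tipR [ 0.4721 -0.1486  0.0635]
pull bar [ 0.5426 -0.1615] [ 9. 99. 10. 96.] [  91.9   -5.6 -101.   173.6]
shift [ 0.0003 -0.0038  0.1172] turn 0.15843442174167421 j7 1.86 tilt [-0.     0.001 -1.   ]
```

```bash
python3 -m pendant '[{"x":0,"y":-0.003,"z":0.05,"turn":0,"grip":100},{"x":0,"y":-0.003,"z":0.09,"turn":0,"grip":100},{"x":0,"y":-0.003,"z":0.117,"turn":0,"grip":100},{"x":0,"y":-0.003,"z":0.117,"turn":0,"grip":100},{"x":0,"y":-0.003,"z":0.117,"turn":0,"grip":100},{"x":0,"y":-0.003,"z":0.117,"turn":0,"grip":0},{"x":0,"y":-0.003,"z":0.117,"turn":0,"grip":0},{"x":0,"y":-0.003,"z":0.117,"turn":0,"grip":0},{"x":0,"y":-0.003,"z":0.117,"turn":0,"grip":0},{"x":0,"y":-0.003,"z":0.117,"turn":0,"grip":0},{"x":0,"y":-0.003,"z":0.117,"turn":0,"grip":0}]'
```

```text
time_s: 3.7
position: [0.5484, -0.0671, 0.1045]
eef_rot: [-0.073, 0.997, 0.0, 0.001]
force: [-1.1, 1.2, 5.7]
grip_width: 0.045
grip_force: 62.7
```

```bash
python3 - <<'E'
from h import *
delta([.535,.27,.2])
delta([.535,.27,.028])
E
python3 -m pendant '[{"x":0,"y":0,"z":-0.03,"turn":0,"grip":0},{"x":0,"y":0,"z":-0.06,"turn":0,"grip":0},{"x":0,"y":0,"z":-0.1,"turn":0,"grip":0},{"x":0,"y":0,"z":-0.1,"turn":0,"grip":0},{"x":0,"y":0,"z":-0.1,"turn":0,"grip":0}]'
```

```text
shift [-0.0364  0.3354 -0.0954] turn None j7 1.93 tilt [ 0.002  0.    -1.   ]
shift [-0.036   0.3354  0.0766] turn None j7 1.93 tilt [ 0.002  0.    -1.   ]
time_s: 4.32
position: [0.5467, -0.067, 0.2024]
eef_rot: [-0.073, 0.997, 0.0, -0.001]
force: [-0.4, 0.4, -2.2]
grip_width: 0.0446
grip_force: 61.9
```

```bash
python3 -m pendant '[{"x":-0.006,"y":0.05,"z":0,"turn":0,"grip":0},{"x":-0.011,"y":0.1,"z":0,"turn":0,"grip":0},{"x":-0.016,"y":0.15,"z":0,"turn":0,"grip":0},{"x":-0.022,"y":0.2,"z":0,"turn":0,"grip":0},{"x":-0.027,"y":0.25,"z":0,"turn":0,"grip":0},{"x":-0.032,"y":0.3,"z":0,"turn":0,"grip":0},{"x":-0.036,"y":0.335,"z":0,"turn":0,"grip":0},{"x":-0.036,"y":0.335,"z":0.04,"turn":0,"grip":0},{"x":-0.036,"y":0.335,"z":0.09,"turn":0,"grip":0},{"x":-0.036,"y":0.335,"z":0.13,"turn":0,"grip":0},{"x":-0.036,"y":0.335,"z":0.155,"turn":0,"grip":0},{"x":-0.036,"y":0.335,"z":0.165,"turn":0,"grip":0},{"x":-0.036,"y":0.335,"z":0.172,"turn":0,"grip":0},{"x":-0.036,"y":0.335,"z":0.174,"turn":0,"grip":0}]'
```

```text
time_s: 6.08
position: [0.5343, 0.2696, 0.0294]
eef_rot: [-0.073, 0.997, 0.0, 0.0]
force: [-0.2, 0.6, -1.9]
grip_width: 0.0447
grip_force: 61.9
```

```bash
python3 -m pendant '[{"x":0,"y":0,"z":0,"turn":0,"grip":0},{"x":0,"y":0,"z":0,"turn":0,"grip":100},{"x":0,"y":0,"z":0,"turn":0,"grip":100},{"x":0,"y":0,"z":0,"turn":0,"grip":100},{"x":0,"y":0,"z":0,"turn":0,"grip":100},{"x":0,"y":0,"z":-0.05,"turn":0,"grip":100},{"x":0,"y":0,"z":-0.1,"turn":0,"grip":100},{"x":0,"y":0,"z":-0.17,"turn":0,"grip":100},{"x":0,"y":0,"z":-0.17,"turn":0,"grip":100},{"x":0,"y":0,"z":-0.17,"turn":0,"grip":100}]'
python3 - <<'E'
from h import *
im=bot.grab_frame("top")
hsv=cv2.cvtColor(im,cv2.COLOR_BGR2HSV)
m=((hsv[...,0]<8)|(hsv[...,0]>172))&(hsv[...,1]>170)&(hsv[...,2]>90)
n,l,s,c=cv2.connectedComponentsWithStats(m.astype(np.uint8))
for i in range(1,n):
    if s[i,4]>12: print(s[i],c[i].round(1),ray("top",c[i],.0635).round(3))
cv2.imwrite("pics/t2.png",cv2.resize(im[130:290,60:400],(800,376),interpolation=cv2.INTER_CUBIC))
E
```

```text
time_s: 7.32
position: [0.534, 0.2695, 0.1995]
eef_rot: [-0.073, 0.997, 0.0, 0.0]
force: [-0.2, -0.2, -1.4]
grip_width: 0.0853
grip_force: 0.0
[150 217  16   6  68] [157.4 219.7] [0.501 0.256 0.064]
[255 223  56  10 247] [282.1 227.9] [ 0.48  -0.076  0.064]
```

View pics/t2.png

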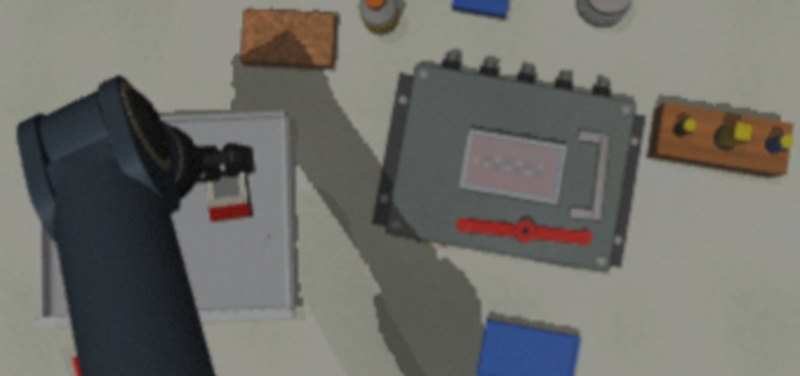

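Carton is in the drawer, propeller and pull unmoved (hub at about (525,230) in the crop). Next is the propeller.

Run:
```python
from h import *
delta([.480,-.0765,.2],85)
```

```text
shift [ 0.1034 -0.3341 -0.0014] turn 13.43036343257377 j7 1.26 tilt [-0.002 -0.001 -1.   ]
```

```bash
python3 -m pendant '[{"x":0.015,"y":-0.05,"z":0,"turn":2,"grip":60},{"x":0.03,"y":-0.1,"z":0,"turn":4,"grip":60},{"x":0.045,"y":-0.15,"z":0,"turn":6,"grip":60},{"x":0.06,"y":-0.2,"z":0,"turn":8,"grip":60},{"x":0.075,"y":-0.25,"z":0,"turn":10,"grip":60},{"x":0.09,"y":-0.3,"z":0,"turn":12,"grip":60},{"x":0.103,"y":-0.334,"z":0,"turn":13.4,"grip":60},{"x":0.103,"y":-0.334,"z":0,"turn":13.4,"grip":60},{"x":0.103,"y":-0.334,"z":0,"turn":13.4,"grip":60},{"x":0.103,"y":-0.334,"z":0,"turn":13.4,"grip":60},{"x":0.103,"y":-0.334,"z":0,"turn":13.4,"grip":60}]'
python3 - <<'E'
from h import *
im=bot.grab_frame("wrist")
hsv=cv2.cvtColor(im,cv2.COLOR_BGR2HSV)
m=(((hsv[...,0]<8)|(hsv[...,0]>172))&(hsv[...,1]>170)&(hsv[...,2]>90)).astype(np.uint8)
n,l,s,c=cv2.connectedComponentsWithStats(m)
for i in range(1,n):
    if s[i,4]>60:
        pts=np.argwhere(l==i)[:,::-1].astype(np.float32)
        r=cv2.minAreaRect(pts);print(s[i],c[i].round(1),ray("wrist",c[i],.0655).round(4))
        b=cv2.boxPoints(r);w=np.array([ray("wrist",x,.0635) for x in b]);e=np.roll(w,-1,0)-w
        print((np.hypot(e[:,0],e[:,1])*1000).round(),np.degrees(np.arctan2(e[:,1],e[:,0])).round(1),w.mean(0).round(4))
delta([.480,-.0765,.081],85)
E
```

```text
time_s: 8.75
position: [0.4812, -0.0749, 0.199]
eef_rot: [0.042, 0.999, 0.0, -0.0]
force: [-0.4, -0.1, 1.1]
grip_width: 0.0516
grip_force: 0.0
[ 175  170  154   26 2120] [251.5 179.3] [ 0.4788 -0.0768  0.0655]
[ 25. 152.  25. 156.] [169.7  84.3  -1.2 -95.7] [ 0.4832 -0.0772  0.0635]
shift [ 0.0011 -0.0015  0.1181] turn 0.12161711682038856 j7 1.66 tilt [-0.  0. -1.]
```

```bash
python3 -m pendant '[{"x":0.001,"y":-0.002,"z":0.05,"turn":0,"grip":60},{"x":0.001,"y":-0.002,"z":0.09,"turn":0,"grip":60},{"x":0.001,"y":-0.002,"z":0.118,"turn":0,"grip":60},{"x":0.001,"y":-0.002,"z":0.118,"turn":0,"grip":60},{"x":0.001,"y":-0.002,"z":0.118,"turn":0,"grip":60},{"x":0.001,"y":-0.002,"z":0.118,"turn":0,"grip":0},{"x":0.001,"y":-0.002,"z":0.118,"turn":0,"grip":0},{"x":0.001,"y":-0.002,"z":0.118,"turn":0,"grip":0},{"x":0.001,"y":-0.002,"z":0.118,"turn":0,"grip":0},{"x":0.001,"y":-0.002,"z":0.118,"turn":0,"grip":0}]';python3 -m pendant '[{"x":0,"y":0,"z":-0.03,"turn":0,"grip":0},{"x":0,"y":0,"z":-0.06,"turn":0,"grip":0},{"x":0,"y":0,"z":-0.12,"turn":0,"grip":0},{"x":0,"y":0,"z":-0.12,"turn":0,"grip":0},{"x":0,"y":0,"z":-0.12,"turn":0,"grip":0}]';  python3 - <<'E'
from h import *
delta([.465,.355,.2],90)
E
```

```text
time_s: 10.05
position: [0.4809, -0.0779, 0.0827]
eef_rot: [0.043, 0.999, 0.0, 0.001]
force: [-1.2, 0.9, 5.0]
grip_width: 0.0211
grip_force: 58.5
time_s: 10.68
position: [0.4796, -0.0777, 0.2014]
eef_rot: [0.043, 0.999, 0.0, 0.0]
force: [0.0, -0.2, -1.4]
grip_width: 0.0216
grip_force: 58.8
shift [0.052  0.4298 0.0017] turn -4.96670059302545 j7 1.67 tilt [ 0.     0.001 -1.   ]
```

```bash
python3 -m pendant '[{"x":0.008,"y":0.05,"z":0,"turn":-1,"grip":0},{"x":0.016,"y":0.1,"z":0,"turn":-2,"grip":0},{"x":0.024,"y":0.15,"z":0,"turn":-3,"grip":0},{"x":0.032,"y":0.2,"z":0,"turn":-4,"grip":0},{"x":0.04,"y":0.25,"z":0,"turn":-5,"grip":0},{"x":0.048,"y":0.3,"z":0,"turn":-5,"grip":0},{"x":0.056,"y":0.35,"z":0,"turn":-5,"grip":0},{"x":0.064,"y":0.4,"z":0,"turn":-5,"grip":0},{"x":0.066,"y":0.424,"z":0,"turn":-5,"grip":0},{"x":0.066,"y":0.424,"z":0.04,"turn":-5,"grip":0},{"x":0.066,"y":0.424,"z":0.08,"turn":-5,"grip":0},{"x":0.066,"y":0.424,"z":0.12,"turn":-5,"grip":0},{"x":0.066,"y":0.424,"z":0.15,"turn":-5,"grip":0},{"x":0.066,"y":0.424,"z":0.162,"turn":-5,"grip":0},{"x":0.066,"y":0.424,"z":0.168,"turn":-5,"grip":0},{"x":0.066,"y":0.424,"z":0.168,"turn":-5,"grip":0},{"x":0.066,"y":0.424,"z":0.168,"turn":-5,"grip":0}]'
python3 -m pendant '[{"x":0,"y":0,"z":0,"turn":0,"grip":60},{"x":0,"y":0,"z":0,"turn":0,"grip":60},{"x":0,"y":0,"z":0,"turn":0,"grip":60},{"x":0,"y":0,"z":-0.04,"turn":0,"grip":60},{"x":0,"y":0,"z":-0.1,"turn":0,"grip":60},{"x":0,"y":0,"z":-0.17,"turn":0,"grip":60},{"x":0,"y":0,"z":-0.17,"turn":0,"grip":60},{"x":0,"y":0,"z":-0.17,"turn":0,"grip":60}]'
python3 - <<'E'
from h import *
delta([.542,-.1625,.2],-7)
E
```

```text
time_s: 12.8
position: [0.4516, 0.3507, 0.0344]
eef_rot: [-0.0, 1.0, 0.001, 0.001]
force: [-0.1, -0.3, -1.2]
grip_width: 0.0214
grip_force: 58.9
time_s: 13.8
position: [0.4509, 0.3502, 0.2035]
eef_rot: [-0.0, 1.0, 0.0, 0.0]
force: [-0.2, 0.2, -0.5]
grip_width: 0.0508
grip_force: 0.0
shift [-0.0909 -0.5127  0.0032] turn -82.97367698261041 j7 0.9 tilt [ 0.     0.001 -1.   ]
```

```bash
python3 - <<'E'
from h import *
delta([.542,-.162,.2],83.5)
E
python3 -m pendant '[{"x":-0.009,"y":-0.05,"z":0,"turn":1,"grip":42},{"x":-0.018,"y":-0.1,"z":0,"turn":2,"grip":42},{"x":-0.027,"y":-0.15,"z":0,"turn":3,"grip":42},{"x":-0.036,"y":-0.2,"z":0,"turn":4,"grip":42},{"x":-0.045,"y":-0.25,"z":0,"turn":5,"grip":42},{"x":-0.054,"y":-0.3,"z":0,"turn":6,"grip":42},{"x":-0.063,"y":-0.35,"z":0,"turn":6.5,"grip":42},{"x":-0.072,"y":-0.4,"z":0,"turn":6.5,"grip":42},{"x":-0.081,"y":-0.45,"z":0,"turn":6.5,"grip":42},{"x":-0.091,"y":-0.512,"z":0,"turn":6.5,"grip":42},{"x":-0.091,"y":-0.512,"z":0,"turn":6.5,"grip":42},{"x":-0.091,"y":-0.512,"z":0,"turn":6.5,"grip":42},{"x":-0.091,"y":-0.512,"z":0,"turn":6.5,"grip":42}]'
python3 - <<'E'
from h import *
im=bot.grab_frame("wrist");cv2.imwrite("pics/w2.png",im)
delta([.542,-.162,.072],83.5)
E
```

```text
shift [-0.0909 -0.5122  0.0032] turn 6.526323017389572 j7 0.9 tilt [ 0.     0.001 -1.   ]
time_s: 15.42
position: [0.5418, -0.1597, 0.2021]
eef_rot: [0.055, 0.998, 0.001, -0.001]
force: [0.6, 0.3, -0.6]
grip_width: 0.0356
grip_force: 0.0
shift [-0.0004 -0.0023  0.1305] turn 0.19091996954428225 j7 1.83 tilt [-0.001  0.001 -1.   ]
```

View pics/w2.png

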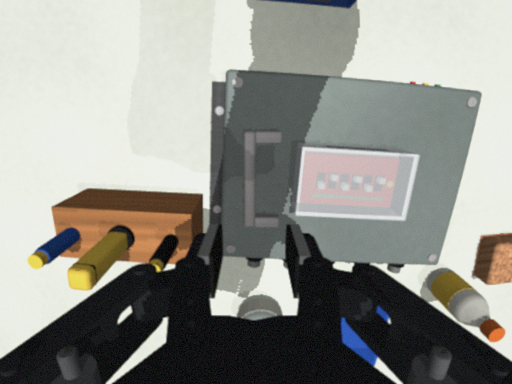

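The pull's bar runs from (250,132) to (250,227), and the deck is otherwise clear apart from the cover.

```bash
python3 - <<'E'
from h import *
for a in [(250,137),(250,222),(250,180)]: print(ray("wrist",a,.067).round(4))
E
python3 -m pendant '[{"x":0,"y":-0.002,"z":0.05,"turn":0,"grip":42},{"x":0,"y":-0.002,"z":0.1,"turn":0,"grip":42},{"x":0,"y":-0.002,"z":0.12,"turn":0,"grip":42},{"x":0,"y":-0.002,"z":0.13,"turn":0,"grip":42},{"x":0,"y":-0.002,"z":0.13,"turn":0,"grip":42},{"x":0,"y":-0.002,"z":0.13,"turn":0,"grip":42},{"x":0,"y":-0.002,"z":0.13,"turn":0,"grip":0},{"x":0,"y":-0.002,"z":0.13,"turn":0,"grip":0},{"x":0,"y":-0.002,"z":0.13,"turn":0,"grip":0},{"x":0,"y":-0.002,"z":0.13,"turn":0,"grip":0},{"x":0,"y":-0.002,"z":0.13,"turn":0,"grip":0}]'
```

```text
[ 0.4982 -0.1581  0.067 ]
[ 0.5854 -0.168   0.067 ]
[ 0.5404 -0.1629  0.067 ]
time_s: 16.85
position: [0.5426, -0.1639, 0.0744]
eef_rot: [0.057, 0.998, 0.0, 0.001]
force: [-1.8, 1.0, 6.1]
grip_width: 0.0099
grip_force: 59.7
```

```bash
python3 -m pendant '[{"x":0,"y":0,"z":-0.03,"turn":0,"grip":0},{"x":0,"y":0,"z":-0.06,"turn":0,"grip":0},{"x":0,"y":0,"z":-0.12,"turn":0,"grip":0},{"x":0,"y":0,"z":-0.12,"turn":0,"grip":0},{"x":0,"y":0,"z":-0.12,"turn":0,"grip":0}]';  python3 - <<'E'
from h import *
delta([.54,.375,.2],90)
E
```

```text
time_s: 17.48
position: [0.5414, -0.1634, 0.1929]
eef_rot: [0.056, 0.998, 0.0, -0.0]
force: [-0.1, -0.5, -1.9]
grip_width: 0.0097
grip_force: 58.9
shift [ 0.0621  0.5348 -0.0068] turn -6.466662047718771 j7 1.85 tilt [-0.001  0.001 -1.   ]
```

```bash
python3 -m pendant '[{"x":0.006,"y":0.05,"z":0,"turn":-1,"grip":0},{"x":0.012,"y":0.1,"z":0,"turn":-2,"grip":0},{"x":0.018,"y":0.15,"z":0,"turn":-3,"grip":0},{"x":0.024,"y":0.2,"z":0,"turn":-4,"grip":0},{"x":0.03,"y":0.25,"z":0,"turn":-5,"grip":0},{"x":0.036,"y":0.3,"z":0,"turn":-6,"grip":0},{"x":0.042,"y":0.35,"z":0,"turn":-6.5,"grip":0},{"x":0.048,"y":0.4,"z":0,"turn":-6.5,"grip":0},{"x":0.054,"y":0.45,"z":0,"turn":-6.5,"grip":0},{"x":0.06,"y":0.5,"z":0,"turn":-6.5,"grip":0},{"x":0.062,"y":0.535,"z":0,"turn":-6.5,"grip":0},{"x":0.062,"y":0.535,"z":0.04,"turn":-6.5,"grip":0},{"x":0.062,"y":0.535,"z":0.08,"turn":-6.5,"grip":0},{"x":0.062,"y":0.535,"z":0.12,"turn":-6.5,"grip":0},{"x":0.062,"y":0.535,"z":0.15,"turn":-6.5,"grip":0},{"x":0.062,"y":0.535,"z":0.162,"turn":-6.5,"grip":0},{"x":0.062,"y":0.535,"z":0.166,"turn":-6.5,"grip":0},{"x":0.062,"y":0.535,"z":0.166,"turn":-6.5,"grip":0}]'
python3 -m pendant '[{"x":0,"y":0,"z":0,"turn":0,"grip":42},{"x":0,"y":0,"z":0,"turn":0,"grip":42},{"x":0,"y":0,"z":0,"turn":0,"grip":42},{"x":0,"y":0,"z":-0.04,"turn":0,"grip":42},{"x":0,"y":0,"z":-0.1,"turn":0,"grip":60},{"x":0,"y":0,"z":-0.17,"turn":0,"grip":100},{"x":0,"y":0,"z":-0.17,"turn":0,"grip":100},{"x":0,"y":0,"z":-0.17,"turn":0,"grip":100}]'
python3 - <<'E'
from h import *
delta([.552,-.0635,.2],-9)
im=bot.grab_frame("wrist");cv2.imwrite("pics/w3.png",im)
E
```

```text
time_s: 19.73
position: [0.5411, 0.3751, 0.0278]
eef_rot: [-0.0, 1.0, 0.0, 0.0]
force: [-0.5, -0.3, -0.0]
grip_width: 0.0096
grip_force: 58.9
time_s: 20.72
position: [0.5407, 0.3749, 0.198]
eef_rot: [-0.0, 1.0, 0.001, 0.0]
force: [-0.3, 0.6, 0.2]
grip_width: 0.0854
grip_force: 0.0
shift [-0.0111 -0.4384 -0.0025] turn -80.97463466284273 j7 1.01 tilt [ 0.001  0.001 -1.   ]
```

View pics/w3.png

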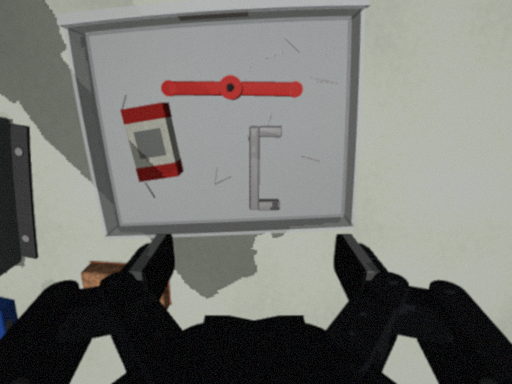

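Carton, propeller and pull all lie in the drawer. Now the cover. It needs a turn of +99° to stay in joint 7's range.

```bash
python3 -m pendant '[{"x":0,"y":-0.05,"z":0,"turn":10,"grip":100},{"x":-0.002,"y":-0.1,"z":0,"turn":20,"grip":100},{"x":-0.004,"y":-0.15,"z":0,"turn":30,"grip":100},{"x":-0.006,"y":-0.2,"z":0,"turn":40,"grip":100},{"x":-0.008,"y":-0.25,"z":0,"turn":50,"grip":100},{"x":-0.01,"y":-0.3,"z":0,"turn":60,"grip":100},{"x":-0.011,"y":-0.35,"z":0,"turn":70,"grip":100},{"x":-0.011,"y":-0.4,"z":0,"turn":80,"grip":100},{"x":-0.011,"y":-0.438,"z":0,"turn":90,"grip":100},{"x":-0.011,"y":-0.438,"z":0,"turn":99,"grip":100},{"x":-0.011,"y":-0.438,"z":0,"turn":99,"grip":100},{"x":-0.011,"y":-0.438,"z":0,"turn":99,"grip":100},{"x":-0.011,"y":-0.438,"z":0,"turn":99,"grip":100},{"x":-0.011,"y":-0.438,"z":0,"turn":99,"grip":100}]'
python3 - <<'E'
from h import *
delta([.552,-.0635,.083],-9)
im=bot.grab_frame("wrist");cv2.imwrite("pics/w4.png",cv2.resize(im,(800,600),interpolation=cv2.INTER_CUBIC))
p=bot.camera_params("wrist");print(np.round(p["cam_to_world"],3)[:,3])
E
```

```text
time_s: 22.52
position: [0.5519, -0.0628, 0.1972]
eef_rot: [0.76, 0.65, 0.0, -0.0]
force: [-0.6, -0.0, 0.4]
grip_width: 0.0853
grip_force: 0.0
shift [-0.0007  0.0003  0.1142] turn 0.0971367065497617 j7 0.19 tilt [-0.  0. -1.]
[0.564 0.009 0.326 1.   ]
```

View pics/w4.png

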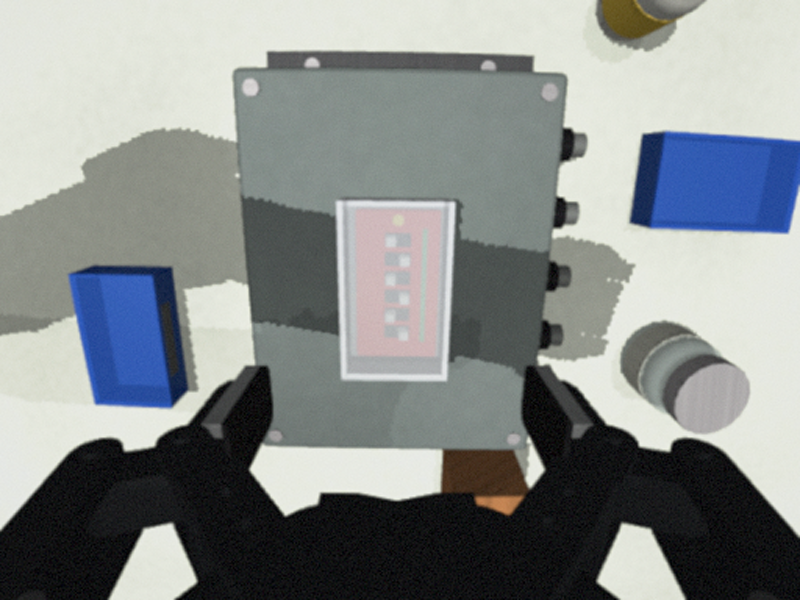

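The covered switches are seen at (398,220–335), with the yellow dot at the top and the green line on the right. The cover's top corners are (336,201), (457,201), (447,380) and (342,380).

Run:
```python
from h import *
s=.64
def q(n,pts,z):
    w=np.array([ray("wrist",(a*s-.18,b*s-.18),z) for a,b in pts])[:,:2];e=np.roll(w,-1,0)-w
    print(n,w.mean(0).round(4),(np.hypot(*e.T)*1000).round(),np.degrees(np.arctan2(e[:,1],e[:,0])).round(1))
q("cover",[(336,201),(457,201),(447,380),(342,380)],.085)
q("deck",[(235,70),(566,74),(527,448),(262,445)],.055)
print("dot",ray("wrist",(398*s,220*s),.065).round(4))
delta([.552,-.0635,.072],-9)
```

```text
cover [ 0.552  -0.0633] [ 67. 110.  66. 110.] [ -8.9 -99.9 171.1  80.8]
deck [ 0.5532 -0.0629] [194. 255. 199. 255.] [ -9.5 -99.2 170.4  79.7]
dot [ 0.5601 -0.0222  0.065 ]
shift [-0.0007  0.0002  0.1253] turn 0.08531629798713425 j7 0.19 tilt [ 0.  0. -1.]
```

```bash
python3 -m pendant '[{"x":-0.001,"y":0,"z":0.05,"turn":0,"grip":100},{"x":-0.001,"y":0,"z":0.09,"turn":0,"grip":100},{"x":-0.001,"y":0,"z":0.11,"turn":0,"grip":100},{"x":-0.001,"y":0,"z":0.125,"turn":0,"grip":100},{"x":-0.001,"y":0,"z":0.125,"turn":0,"grip":100},{"x":-0.001,"y":0,"z":0.125,"turn":0,"grip":100}]'
python3 -m pendant '[{"x":0,"y":0,"z":0,"turn":0,"grip":60},{"x":0,"y":0,"z":0,"turn":0,"grip":60},{"x":0,"y":0,"z":0,"turn":0,"grip":60},{"x":0,"y":0,"z":0,"turn":0,"grip":60},{"x":0,"y":0,"z":0,"turn":0,"grip":60}]'
```

```text
time_s: 23.32
position: [0.5527, -0.0643, 0.0734]
eef_rot: [0.76, 0.65, 0.001, 0.001]
force: [-0.0, -0.7, 0.2]
grip_width: 0.0853
grip_force: 0.0
time_s: 23.95
position: [0.5526, -0.0642, 0.0736]
eef_rot: [0.76, 0.65, 0.001, 0.001]
force: [-0.0, 0.0, 6.2]
grip_width: 0.0649
grip_force: 66.9
```

```bash
python3 -m pendant '[{"x":0,"y":0,"z":-0.02,"turn":0,"grip":60},{"x":0,"y":0,"z":-0.04,"turn":0,"grip":60},{"x":0,"y":0,"z":-0.1,"turn":0,"grip":60},{"x":0,"y":0,"z":-0.1,"turn":0,"grip":60},{"x":0,"y":0,"z":-0.1,"turn":0,"grip":60}]';  python3 - <<'E'
from h import *
delta([.45,-.29,.0205],-9)
delta([.45,-.29,.18],-9)
E
```

```text
time_s: 24.58
position: [0.5516, -0.0638, 0.173]
eef_rot: [0.76, 0.65, 0.001, -0.0]
force: [-0.3, 0.1, -1.8]
grip_width: 0.0651
grip_force: 67.0
shift [-0.2394 -0.0653  0.1522] turn 0.043676448388481504 j7 0.22 tilt [ 0.001  0.001 -1.   ]
shift [-0.2393 -0.0652 -0.0073] turn 0.043676448388481504 j7 0.22 tilt [ 0.001  0.001 -1.   ]
```

```bash
python3 -m pendant '[{"x":-0.05,"y":-0.013,"z":0,"turn":0,"grip":60},{"x":-0.1,"y":-0.027,"z":0,"turn":0,"grip":60},{"x":-0.15,"y":-0.04,"z":0,"turn":0,"grip":60},{"x":-0.2,"y":-0.055,"z":0,"turn":0,"grip":60},{"x":-0.239,"y":-0.065,"z":0,"turn":0,"grip":60},{"x":-0.239,"y":-0.065,"z":0.03,"turn":0,"grip":60},{"x":-0.239,"y":-0.065,"z":0.07,"turn":0,"grip":60},{"x":-0.239,"y":-0.065,"z":0.11,"turn":0,"grip":60},{"x":-0.239,"y":-0.065,"z":0.135,"turn":0,"grip":60},{"x":-0.239,"y":-0.065,"z":0.147,"turn":0,"grip":60},{"x":-0.239,"y":-0.065,"z":0.152,"turn":0,"grip":60},{"x":-0.239,"y":-0.065,"z":0.152,"turn":0,"grip":60},{"x":-0.239,"y":-0.065,"z":0.152,"turn":0,"grip":60}]'
python3 -m pendant '[{"x":0,"y":0,"z":0.001,"turn":0,"grip":100},{"x":0,"y":0,"z":0.001,"turn":0,"grip":100},{"x":0,"y":0,"z":0.001,"turn":0,"grip":100},{"x":0,"y":0,"z":0.001,"turn":0,"grip":100},{"x":0,"y":0,"z":-0.04,"turn":0,"grip":100},{"x":0,"y":0,"z":-0.1,"turn":0,"grip":100},{"x":0,"y":0,"z":-0.2,"turn":0,"grip":60},{"x":0,"y":0,"z":-0.2,"turn":0,"grip":60},{"x":0,"y":0,"z":-0.2,"turn":0,"grip":60},{"x":0,"y":0,"z":-0.2,"turn":0,"grip":60}]';  python3 - <<'E'
from h import *
delta([.5865,-.3048,.22],-9)
delta([.5865,-.3048,.22],81)
cv2.imwrite("pics/w5.png",bot.grab_frame("wrist"))
E
```

```text
time_s: 26.2
position: [0.4508, -0.2904, 0.0211]
eef_rot: [0.76, 0.65, 0.0, 0.001]
force: [-0.2, 0.1, -0.4]
grip_width: 0.0647
grip_force: 66.9
time_s: 27.45
position: [0.4498, -0.2894, 0.2195]
eef_rot: [0.76, 0.65, -0.0, -0.001]
force: [-0.5, 0.0, -0.0]
grip_width: 0.0509
grip_force: 0.0
shift [ 0.0061  0.1374 -0.0006] turn 0.03977171405028912 j7 0.64 tilt [-0.001  0.001 -1.   ]
shift [ 0.0061  0.1374 -0.0006] turn -89.96022828594971 j7 0.64 tilt [-0.001  0.001 -1.   ]
```

View pics/w5.png

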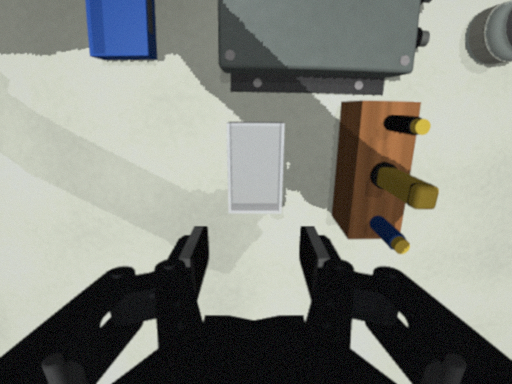

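The cover lies upright at (256,167). The screwdriver handle leans outward only by perspective, with its top at about (424,195).

Run:
```python
from h import *
print(ray("wrist",(424,195),.15).round(4))
w=np.array([ray("wrist",a,.07) for a in [(345,101),(420,102),(404,238),(349,238)]]);e=np.roll(w,-1,0)-w
print(w.round(4),np.degrees(np.arctan2(e[:,1],e[:,0])).round(1))
im=bot.grab_frame("top")[150:215,340:410]
cv2.imwrite("pics/sd.png",cv2.resize(im,(560,520),interpolation=cv2.INTER_CUBIC))
```

```text
[ 0.5823 -0.3019  0.15  ]
[[ 0.5504 -0.2255  0.07  ]
 [ 0.6259 -0.2367  0.07  ]
 [ 0.6089 -0.3847  0.07  ]
 [ 0.5455 -0.374   0.07  ]] [ -8.4 -96.5 170.4  88.1]
```

View pics/sd.png

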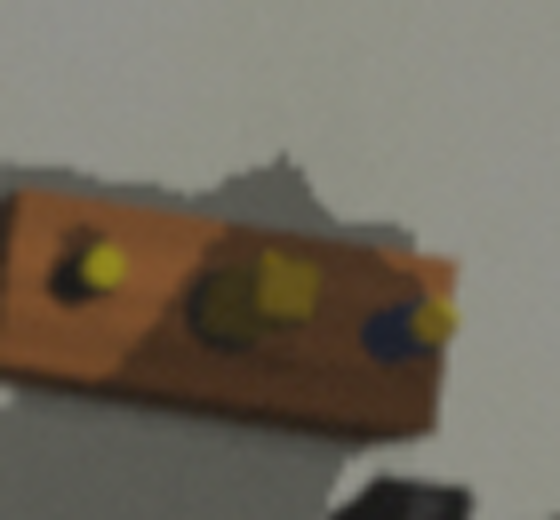

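```bash
python3 -m pendant '[{"x":0.003,"y":0.05,"z":0,"turn":-0.5,"grip":60},{"x":0.006,"y":0.1,"z":0,"turn":-1,"grip":60},{"x":0.006,"y":0.136,"z":0,"turn":-1,"grip":60},{"x":0.006,"y":0.136,"z":0,"turn":-1,"grip":60},{"x":0.006,"y":0.136,"z":0.04,"turn":-1,"grip":60},{"x":0.006,"y":0.136,"z":0.075,"turn":-1,"grip":60},{"x":0.006,"y":0.136,"z":0.098,"turn":-1,"grip":60},{"x":0.006,"y":0.136,"z":0.098,"turn":-1,"grip":60},{"x":0.006,"y":0.136,"z":0.098,"turn":-1,"grip":60},{"x":0.006,"y":0.136,"z":0.098,"turn":-1,"grip":0},{"x":0.006,"y":0.136,"z":0.098,"turn":-1,"grip":0},{"x":0.006,"y":0.136,"z":0.098,"turn":-1,"grip":0},{"x":0.006,"y":0.136,"z":0.098,"turn":-1,"grip":0},{"x":0.006,"y":0.136,"z":0.098,"turn":-1,"grip":0},{"x":0.006,"y":0.136,"z":0.098,"turn":-1,"grip":0}]'
```

```text
time_s: 29.42
position: [0.586, -0.3058, 0.1234]
eef_rot: [0.755, 0.656, 0.0, 0.001]
force: [-1.8, 0.8, 5.8]
grip_width: 0.0195
grip_force: 59.0
```

```bash
python3 -m pendant '[{"x":0,"y":0,"z":-0.02,"turn":0,"grip":0},{"x":0,"y":0,"z":-0.05,"turn":0,"grip":0},{"x":0,"y":0,"z":-0.09,"turn":0,"grip":0},{"x":0,"y":0,"z":-0.13,"turn":0,"grip":0},{"x":0,"y":0,"z":-0.13,"turn":0,"grip":0},{"x":0,"y":0,"z":-0.13,"turn":0,"grip":0}]'
python3 - <<'E'
from h import *
u=R.from_euler('z',-9,degrees=True).as_matrix()
b=np.array([.5535,-.0635,.065])
delta(b+u@[-.03,.045,.16],-9)
print(bot.get_obs()["position"],bot.get_obs()["force"])
E
```

```text
time_s: 30.18
position: [0.5851, -0.3049, 0.252]
eef_rot: [0.755, 0.656, 0.0, -0.001]
force: [0.2, 0.1, -0.4]
grip_width: 0.0194
grip_force: 58.6
shift [ 0.2801 -0.094   0.0273] turn 1.0305526596162622 j7 0.61 tilt [-0.001  0.001 -1.   ]
[ 0.58512935 -0.30485566  0.25200099] [ 0.20962244  0.11479641 -0.36773235]
```

```bash
python3 -m pendant '[{"x":0.05,"y":-0.017,"z":0,"turn":1,"grip":0},{"x":0.1,"y":-0.034,"z":0,"turn":1,"grip":0},{"x":0.15,"y":-0.05,"z":0,"turn":1,"grip":0},{"x":0.2,"y":-0.067,"z":0,"turn":1,"grip":0},{"x":0.25,"y":-0.084,"z":0,"turn":1,"grip":0},{"x":0.28,"y":-0.094,"z":0.01,"turn":1,"grip":0},{"x":0.28,"y":-0.094,"z":0.015,"turn":1,"grip":0},{"x":0.28,"y":-0.094,"z":0.015,"turn":1,"grip":0},{"x":0.28,"y":-0.094,"z":0.015,"turn":1,"grip":0}]'
python3 - <<'E'
from h import *
o=bot.get_obs();im=bot.grab_frame("wrist");p=bot.camera_params("wrist")
cv2.imwrite("pics/w6.png",im)
print(o["position"].round(4) if hasattr(o["position"],"round") else o["position"])
P=np.array(o["position"])-[0,0,.1154]
uv=proj("wrist",[P,[.5535,-.0635,.065]],p);print(uv.round(1))
x0,y0=200,100
cv2.imwrite("pics/w6c.png",cv2.resize(im,(800,600),interpolation=cv2.INTER_CUBIC))
E
```

```text
time_s: 31.3
position: [0.5314, -0.0167, 0.2373]
eef_rot: [0.761, 0.649, -0.0, 0.0]
force: [-0.3, 0.7, -1.3]
grip_width: 0.0197
grip_force: 58.8
[ 0.5314 -0.0167  0.2373]
[[252.7 187.9]
 [277.8 208.9]]
```

View pics/w6c.png

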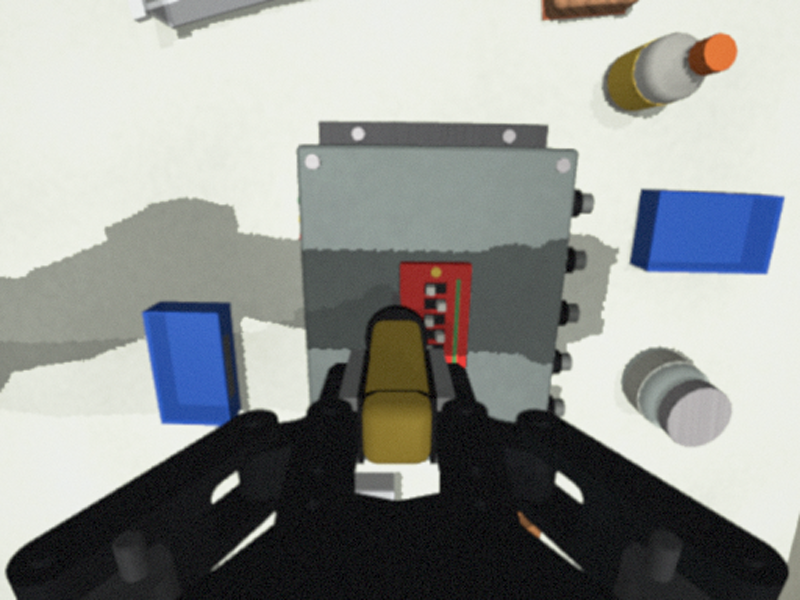

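The uncovered switches are partly visible: 1 off (431,289), 2 on (441,307), 3 off (430,321), and the rest hidden behind the handle. I'll move to the -y end to see all of them.

```bash
python3 -m pendant '[{"x":-0.05,"y":0,"z":0,"turn":0,"grip":0},{"x":-0.105,"y":0,"z":0,"turn":0,"grip":0},{"x":-0.105,"y":0,"z":0.0,"turn":0,"grip":0},{"x":-0.105,"y":0,"z":0.0,"turn":0,"grip":0},{"x":-0.105,"y":0,"z":0.0,"turn":0,"grip":0}]'
python3 - <<'E'
from h import *
o=bot.get_obs();p=bot.camera_params("wrist");im=bot.grab_frame("wrist")
u=R.from_euler('z',-9,degrees=True).as_matrix();b=np.array([.5532,-.0635,.065])
g=cv2.cvtColor(im,cv2.COLOR_BGR2GRAY).astype(int)
for i in range(6):
    r=[]
    for sx in(-.004,.004):
        a=proj("wrist",b+u@[sx,.03-.012*i,.009],p)[0].round().astype(int);r.append((a.tolist(),int(g[a[1]-1:a[1]+2,a[0]-1:a[0]+2].mean())))
    print(i+1,r)
P=np.array(o["position"])-[0,0,.1154];print("tip",proj("wrist",P,p).round(1),o["position"])
x0,y0=190,80
cv2.imwrite("pics/w7.png",cv2.resize(im[y0:y0+140,x0:x0+140],(600,600),interpolation=cv2.INTER_CUBIC))
E
```

```text
time_s: 31.98
position: [0.5153, -0.1176, 0.2371]
eef_rot: [0.76, 0.65, 0.0, -0.0]
force: [0.4, 0.2, -0.8]
grip_width: 0.019
grip_force: 58.8
1 [([278, 90], 239), ([286, 90], 44)]
2 [([278, 102], 46), ([285, 102], 241)]
3 [([277, 114], 239), ([285, 114], 44)]
4 [([277, 126], 45), ([285, 126], 238)]
5 [([277, 137], 197), ([284, 138], 39)]
6 [([276, 149], 30), ([284, 149], 161)]
tip [[252.8 187.9]] [ 0.5152579  -0.11762324  0.23713841]
```

View pics/w7.png

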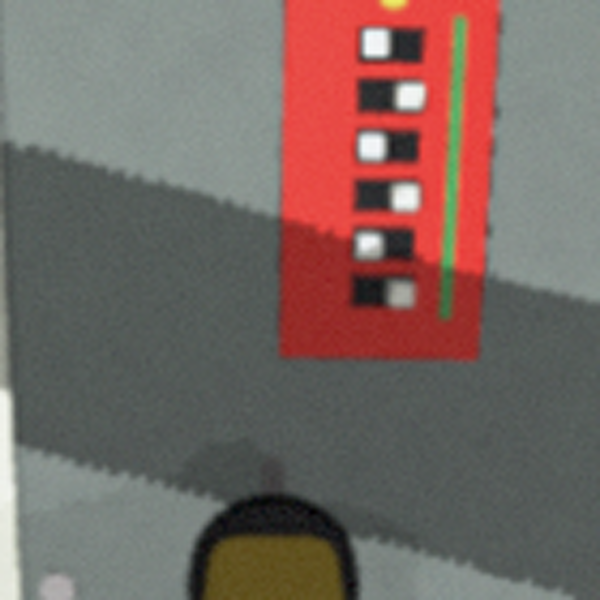

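Clear view of all six: 1 OFF, 2 ON, 3 OFF, 4 ON, 5 OFF, 6 ON, so 1 and 5 need turning on and 2 and 6 off. The tip shows at (274,460), within 1 mm of the prediction.

```bash
cat >> h.py <<'E'
U=R.from_euler('z',-9,degrees=True).as_matrix();BK=np.array([.5532,-.0635,.065]);TIP=np.array([.0008,.0004,-.1154])
def tipto(x,y,z):
    "shift to bring the tip to unit-frame (mm) from the bank"
    delta(BK+U@(np.array([x,y,z])/1000-TIP),-9)
def tip():
    print("tip mm",((U.T@(np.array(bot.get_obs()["position"])-BK)+TIP)*1000).round(1))
E
python3 -c "
from h import *
tip();tipto(-16,30,4)"
```

```text
tip mm [-28.2 -58.9  56.7]
shift [0.0888 0.0125 0.0528] turn 0.14946628126236305 j7 0.26 tilt [-0.  0. -1.]
```

```bash
python3 -m pendant '[{"x":0.045,"y":0.006,"z":0,"turn":0,"grip":0},{"x":0.089,"y":0.0125,"z":0.01,"turn":0,"grip":0},{"x":0.089,"y":0.0125,"z":0.03,"turn":0,"grip":0},{"x":0.089,"y":0.0125,"z":0.03,"turn":0,"grip":0},{"x":0.089,"y":0.0125,"z":0.03,"turn":0,"grip":0},{"x":0.089,"y":0.0125,"z":0.03,"turn":0,"grip":0}]'; python3 -c "
from h import *
tip();tipto(-16,30,4)"
```

```text
time_s: 32.78
position: [0.5415, -0.0334, 0.2081]
eef_rot: [0.761, 0.649, 0.001, 0.0]
force: [-0.6, 0.6, -1.2]
grip_width: 0.0192
grip_force: 58.8
tip mm [-15.4  28.3  27.7]
shift [ 0.0017 -0.0006  0.0237] turn -0.034634111880833984 j7 0.13 tilt [ 0.002  0.    -1.   ]
```

```bash
python3 -m pendant '[{"x":0.0015,"y":0,"z":0.012,"turn":0,"grip":0},{"x":0.0015,"y":0,"z":0.023,"turn":0,"grip":0},{"x":0.0015,"y":0,"z":0.023,"turn":0,"grip":0},{"x":0.0015,"y":0,"z":0.023,"turn":0,"grip":0},{"x":0.0015,"y":0.003,"z":0.023,"turn":0,"grip":0},{"x":0.0015,"y":0.006,"z":0.023,"turn":0,"grip":0},{"x":0.0015,"y":0.009,"z":0.023,"turn":0,"grip":0},{"x":0.0015,"y":0.0115,"z":0.023,"turn":0,"grip":0},{"x":0.0015,"y":0.013,"z":0.023,"turn":0,"grip":0},{"x":0.0015,"y":0.013,"z":0.023,"turn":0,"grip":0}]'; python3 -c "
from h import *
tip()"; python3 -m pendant '[{"x":0,"y":-0.006,"z":0,"turn":0,"grip":0},{"x":0,"y":-0.013,"z":0,"turn":0,"grip":0},{"x":0,"y":-0.013,"z":-0.01,"turn":0,"grip":0},{"x":0,"y":-0.013,"z":-0.022,"turn":0,"grip":0},{"x":0,"y":-0.013,"z":-0.022,"turn":0,"grip":0}]'; python3 -c "
from h import *
tip();tipto(16,18,4);tipto(-16,-18,4)"
```

```text
time_s: 34.02
position: [0.5543, -0.0334, 0.1843]
eef_rot: [0.76, 0.65, 0.0, 0.0]
force: [-1.3, -0.4, -0.8]
grip_width: 0.0198
grip_force: 58.8
tip mm [-2.8 30.3  3.9]
time_s: 34.65
position: [0.5425, -0.0314, 0.2079]
eef_rot: [0.76, 0.65, 0.001, 0.001]
force: [-0.0, -0.5, -0.5]
grip_width: 0.0194
grip_force: 58.8
tip mm [-14.8  30.4  27.5]
shift [-0.0124  0.0307  0.0235] turn 0.02922779706186418 j7 0.13 tilt [ 0.003  0.    -1.   ]
shift [-0.0484 -0.0013  0.0234] turn 0.02922779706186418 j7 0.13 tilt [ 0.003  0.    -1.   ]
```

Now switch 5 ON, then hop over for switch 6 OFF.

```bash
python3 -m pendant '[{"x":-0.048,"y":-0.001,"z":0,"turn":0,"grip":0},{"x":-0.048,"y":-0.001,"z":0,"turn":0,"grip":0},{"x":-0.048,"y":-0.001,"z":0,"turn":0,"grip":0},{"x":-0.048,"y":-0.001,"z":0.012,"turn":0,"grip":0},{"x":-0.048,"y":-0.001,"z":0.023,"turn":0,"grip":0},{"x":-0.048,"y":-0.001,"z":0.023,"turn":0,"grip":0},{"x":-0.048,"y":-0.001,"z":0.023,"turn":0,"grip":0},{"x":-0.048,"y":0.003,"z":0.023,"turn":0,"grip":0},{"x":-0.048,"y":0.006,"z":0.023,"turn":0,"grip":0},{"x":-0.048,"y":0.009,"z":0.023,"turn":0,"grip":0},{"x":-0.048,"y":0.0115,"z":0.023,"turn":0,"grip":0},{"x":-0.048,"y":0.0122,"z":0.023,"turn":0,"grip":0},{"x":-0.048,"y":0.0122,"z":0.023,"turn":0,"grip":0}]'; python3 -c "
from h import *
tip()"; python3 -m pendant '[{"x":0,"y":-0.006,"z":0,"turn":0,"grip":0},{"x":0,"y":-0.013,"z":0,"turn":0,"grip":0},{"x":0,"y":-0.013,"z":-0.01,"turn":0,"grip":0},{"x":0,"y":-0.013,"z":-0.022,"turn":0,"grip":0},{"x":-0.012,"y":0.018,"z":-0.022,"turn":0,"grip":0},{"x":-0.012,"y":0.018,"z":-0.022,"turn":0,"grip":0},{"x":-0.012,"y":0.018,"z":-0.022,"turn":0,"grip":0},{"x":-0.012,"y":0.018,"z":-0.022,"turn":0,"grip":0}]'; python3 -c "
from h import *
tip();tipto(16,-30,4)"
```

```text
time_s: 36.28
position: [0.5459, -0.0806, 0.1833]
eef_rot: [0.76, 0.65, 0.0, -0.0]
force: [-0.3, 0.6, 0.1]
grip_width: 0.0197
grip_force: 58.8
tip mm [ -3.7 -17.6   2.9]
time_s: 37.28
position: [0.5612, -0.0949, 0.2053]
eef_rot: [0.76, 0.65, 0.0, -0.0]
force: [0.0, -0.2, -1.4]
grip_width: 0.0193
grip_force: 58.9
tip mm [ 13.6 -29.3  24.9]
shift [-0.0007  0.0024  0.0209] turn 0.03752901039000278 j7 0.27 tilt [-0.001  0.001 -1.   ]
```

```bash
python3 -m pendant '[{"x":-0.0007,"y":0.0025,"z":0.01,"turn":0,"grip":0},{"x":-0.0007,"y":0.0025,"z":0.0205,"turn":0,"grip":0},{"x":-0.0007,"y":0.0025,"z":0.0205,"turn":0,"grip":0},{"x":-0.0007,"y":0.0025,"z":0.0205,"turn":0,"grip":0},{"x":-0.0007,"y":-0.001,"z":0.0205,"turn":0,"grip":0},{"x":-0.0007,"y":-0.004,"z":0.0205,"turn":0,"grip":0},{"x":-0.0007,"y":-0.007,"z":0.0205,"turn":0,"grip":0},{"x":-0.0007,"y":-0.01,"z":0.0205,"turn":0,"grip":0},{"x":-0.0007,"y":-0.0113,"z":0.0205,"turn":0,"grip":0},{"x":-0.0007,"y":-0.0113,"z":0.0205,"turn":0,"grip":0}]'; python3 -c "
from h import *
tip()"; python3 -m pendant '[{"x":0,"y":0.006,"z":0,"turn":0,"grip":0},{"x":0,"y":0.013,"z":0,"turn":0,"grip":0},{"x":0,"y":0.013,"z":-0.01,"turn":0,"grip":0},{"x":0,"y":0.013,"z":-0.022,"turn":0,"grip":0},{"x":0.048,"y":0.013,"z":-0.022,"turn":0,"grip":0},{"x":0.048,"y":0.013,"z":-0.022,"turn":0,"grip":0},{"x":0.048,"y":0.013,"z":-0.022,"turn":0,"grip":0},{"x":0.048,"y":0.013,"z":-0.022,"turn":0,"grip":0}]'; python3 -c "
from h import *
tip();tipto(16,18,4)"
```

```text
time_s: 38.52
position: [0.5504, -0.0941, 0.1848]
eef_rot: [0.76, 0.65, 0.0, -0.0]
force: [0.1, 0.1, -1.1]
grip_width: 0.0192
grip_force: 58.8
tip mm [  2.8 -30.3   4.4]
time_s: 39.52
position: [0.5707, -0.05, 0.2072]
eef_rot: [0.761, 0.649, 0.0, 0.0]
force: [-0.5, -0.2, -0.6]
grip_width: 0.0191
grip_force: 58.8
tip mm [16.  16.4 26.8]
shift [0.0016 0.     0.0228] turn -0.08008813616508803 j7 0.18 tilt [ 0. -0. -1.]
```

Switch 2 OFF, then retreat to the -y end and check.

```bash
python3 -m pendant '[{"x":0.0015,"y":0,"z":0.01,"turn":0,"grip":0},{"x":0.0015,"y":0,"z":0.0225,"turn":0,"grip":0},{"x":0.0015,"y":0,"z":0.0225,"turn":0,"grip":0},{"x":0.0015,"y":0,"z":0.0225,"turn":0,"grip":0},{"x":0.0015,"y":-0.003,"z":0.0225,"turn":0,"grip":0},{"x":0.0015,"y":-0.006,"z":0.0225,"turn":0,"grip":0},{"x":0.0015,"y":-0.009,"z":0.0225,"turn":0,"grip":0},{"x":0.0015,"y":-0.012,"z":0.0225,"turn":0,"grip":0},{"x":0.0015,"y":-0.0135,"z":0.0225,"turn":0,"grip":0},{"x":0.0015,"y":-0.0135,"z":0.0225,"turn":0,"grip":0}]'; python3 -c "
from h import *
tip()"; python3 -m pendant '[{"x":0,"y":0.006,"z":0,"turn":0,"grip":0},{"x":0,"y":0.013,"z":0,"turn":0,"grip":0},{"x":0,"y":0.013,"z":-0.02,"turn":0,"grip":0},{"x":0,"y":0.013,"z":-0.05,"turn":0,"grip":0},{"x":-0.05,"y":0,"z":-0.06,"turn":0,"grip":0},{"x":-0.1,"y":0,"z":-0.06,"turn":0,"grip":0},{"x":-0.1,"y":0,"z":-0.06,"turn":0,"grip":0},{"x":-0.1,"y":0,"z":-0.06,"turn":0,"grip":0},{"x":-0.1,"y":0,"z":-0.06,"turn":0,"grip":0}]'
python3 - <<'E'
from h import *
p=bot.camera_params("wrist");im=bot.grab_frame("wrist");cv2.imwrite("pics/w8.png",im)
g=cv2.cvtColor(im,cv2.COLOR_BGR2GRAY).astype(int)
for i in range(6):
    r=[]
    for sx in(-.004,.004):
        a=proj("wrist",BK+U@[sx,.03-.012*i,.009],p)[0].round().astype(int);r.append((a.tolist(),int(g[a[1]-1:a[1]+2,a[0]-1:a[0]+2].mean())))
    print(i+1,r,"ON" if r[1][1]>r[0][1] else "OFF")
delta([.5855,-.3054,.26],-8)
E
```

```text
time_s: 40.78
position: [0.5576, -0.0452, 0.1843]
eef_rot: [0.76, 0.65, -0.0, -0.0]
force: [-0.0, 0.3, 0.9]
grip_width: 0.0194
grip_force: 58.8
tip mm [ 2.3 19.2  3.9]
time_s: 41.9
position: [0.5428, -0.1426, 0.2439]
eef_rot: [0.76, 0.651, -0.0, -0.0]
force: [0.0, 0.5, -1.3]
grip_width: 0.0194
grip_force: 58.9
1 [([247, 69], 50), ([255, 69], 240)] ON
2 [([247, 82], 239), ([255, 82], 51)] OFF
3 [([247, 94], 240), ([255, 94], 50)] OFF
4 [([247, 106], 51), ([255, 106], 240)] ON
5 [([247, 117], 32), ([255, 117], 240)] ON
6 [([247, 129], 159), ([255, 129], 25)] OFF
shift [-0.1543  0.0673 -0.0161] turn -0.8324001952669136 j7 0.32 tilt [-0.001  0.    -1.   ]
```

All six switches read as required. Now the screwdriver goes back, first rising clear of the neighbouring tool.

```bash
python3 -m pendant '[{"x":0,"y":0,"z":-0.035,"turn":0,"grip":0},{"x":-0.05,"y":0.022,"z":-0.035,"turn":-0.5,"grip":0},{"x":-0.1,"y":0.044,"z":-0.035,"turn":-0.8,"grip":0},{"x":-0.154,"y":0.067,"z":-0.035,"turn":-0.8,"grip":0},{"x":-0.154,"y":0.067,"z":-0.035,"turn":-0.8,"grip":0},{"x":-0.154,"y":0.067,"z":-0.035,"turn":-0.8,"grip":0},{"x":-0.154,"y":0.067,"z":-0.035,"turn":-0.8,"grip":0},{"x":-0.154,"y":0.067,"z":-0.035,"turn":-0.8,"grip":0}]'; python3 -c "
from h import *
delta([.5857,-.3055,.1245],-8)"
```

```text
time_s: 42.95
position: [0.5849, -0.3048, 0.2794]
eef_rot: [0.755, 0.656, 0.0, -0.0]
force: [-0.7, -0.3, -0.9]
grip_width: 0.0194
grip_force: 59.0
shift [-0.0007  0.0009  0.1549] turn -0.032368536186154984 j7 0.61 tilt [ 0.     0.001 -1.   ]
```

```bash
python3 -m pendant '[{"x":-0.0005,"y":0.0005,"z":0.04,"turn":0,"grip":0},{"x":-0.0005,"y":0.0005,"z":0.07,"turn":0,"grip":0},{"x":-0.0005,"y":0.0005,"z":0.09,"turn":0,"grip":0},{"x":-0.0005,"y":0.0005,"z":0.11,"turn":0,"grip":0},{"x":-0.0005,"y":0.0005,"z":0.13,"turn":0,"grip":0},{"x":-0.0005,"y":0.0005,"z":0.145,"turn":0,"grip":0},{"x":-0.0005,"y":0.0005,"z":0.152,"turn":0,"grip":0},{"x":-0.0005,"y":0.0005,"z":0.155,"turn":0,"grip":0},{"x":-0.0005,"y":0.0005,"z":0.155,"turn":0,"grip":0}]'
```

```text
time_s: 44.08
position: [0.585, -0.3074, 0.1246]
eef_rot: [0.756, 0.655, 0.0, 0.0]
force: [-0.2, -0.1, 0.1]
grip_width: 0.0194
grip_force: 59.0
```

```bash
python3 -m pendant '[{"x":0,"y":0,"z":0.001,"turn":0,"grip":50},{"x":0,"y":0,"z":0.001,"turn":0,"grip":50},{"x":0,"y":0,"z":0.001,"turn":0,"grip":50},{"x":0,"y":0,"z":0.001,"turn":0,"grip":50},{"x":0,"y":0,"z":-0.03,"turn":0,"grip":50},{"x":0,"y":0,"z":-0.09,"turn":0,"grip":50},{"x":0,"y":0,"z":-0.1,"turn":0,"grip":100},{"x":0,"y":-0.05,"z":-0.1,"turn":0,"grip":100},{"x":0,"y":-0.1,"z":-0.1,"turn":0,"grip":100},{"x":0,"y":-0.135,"z":-0.1,"turn":0.8,"grip":100},{"x":0,"y":-0.135,"z":-0.1,"turn":0.8,"grip":100},{"x":0,"y":-0.135,"z":-0.1,"turn":0.8,"grip":100}]'
python3 - <<'E'
from h import *
cv2.imwrite("pics/w9.png",bot.grab_frame("wrist"))
delta([.4508,-.2904,.021],-9)
E
```

```text
time_s: 45.58
position: [0.4519, -0.2876, 0.2242]
eef_rot: [0.76, 0.65, 0.0, 0.0]
force: [1.1, 0.1, 0.7]
grip_width: 0.0855
grip_force: 0.0
shift [-0.0028 -0.0011  0.2032] turn 0.09954801444079919 j7 0.65 tilt [ 0. -0. -1.]
```

View pics/w9.png

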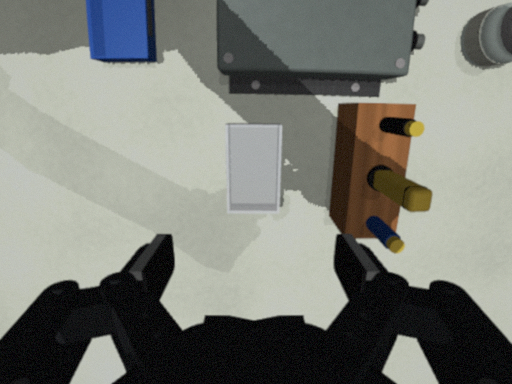

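The screwdriver stands in its hole as before, and the cover is at (254,168), untouched.

```bash
python3 -m pendant '[{"x":-0.0025,"y":-0.001,"z":0.06,"turn":0,"grip":100},{"x":-0.0025,"y":-0.001,"z":0.12,"turn":0,"grip":100},{"x":-0.0025,"y":-0.001,"z":0.16,"turn":0,"grip":100},{"x":-0.0025,"y":-0.001,"z":0.19,"turn":0,"grip":100},{"x":-0.0025,"y":-0.001,"z":0.202,"turn":0,"grip":100},{"x":-0.0025,"y":-0.001,"z":0.203,"turn":0,"grip":100},{"x":-0.0025,"y":-0.001,"z":0.203,"turn":0,"grip":100}]'
python3 -m pendant '[{"x":0,"y":0,"z":0,"turn":0,"grip":60},{"x":0,"y":0,"z":0,"turn":0,"grip":60},{"x":0,"y":0,"z":0,"turn":0,"grip":60},{"x":0,"y":0,"z":0,"turn":0,"grip":60},{"x":0,"y":0,"z":0,"turn":0,"grip":60}]';python3 -m pendant '[{"x":0,"y":0,"z":-0.02,"turn":0,"grip":60},{"x":0,"y":0,"z":-0.05,"turn":0,"grip":60},{"x":0,"y":0,"z":-0.1,"turn":0,"grip":60},{"x":0,"y":0,"z":-0.15,"turn":0,"grip":60},{"x":0,"y":0,"z":-0.15,"turn":0,"grip":60},{"x":0,"y":0,"z":-0.15,"turn":0,"grip":60}]';  python3 - <<'E'
from h import *
delta([.5522,-.0639,.17],-9)
E
```

```text
time_s: 46.5
position: [0.4506, -0.2908, 0.0222]
eef_rot: [0.76, 0.65, 0.0, 0.001]
force: [-0.2, -0.9, -0.4]
grip_width: 0.0854
grip_force: 0.0
time_s: 47.12
position: [0.4506, -0.2906, 0.0227]
eef_rot: [0.76, 0.65, 0.001, 0.001]
force: [0.1, 1.3, 6.0]
grip_width: 0.0643
grip_force: 66.1
time_s: 47.88
position: [0.4495, -0.2897, 0.1716]
eef_rot: [0.76, 0.65, 0.0, -0.0]
force: [-0.8, -0.2, -0.8]
grip_width: 0.0646
grip_force: 66.8
shift [0.239  0.0663 0.0018] turn 0.0377484637283203 j7 0.73 tilt [ 0.001  0.001 -1.   ]
```

```bash
python3 -m pendant '[{"x":0.05,"y":0.014,"z":0,"turn":0,"grip":60},{"x":0.1,"y":0.028,"z":0,"turn":0,"grip":60},{"x":0.15,"y":0.042,"z":0,"turn":0,"grip":60},{"x":0.2,"y":0.056,"z":0,"turn":0,"grip":60},{"x":0.239,"y":0.066,"z":0,"turn":0,"grip":60},{"x":0.239,"y":0.066,"z":0,"turn":0,"grip":60},{"x":0.239,"y":0.066,"z":0,"turn":0,"grip":60},{"x":0.239,"y":0.066,"z":0.04,"turn":0,"grip":60},{"x":0.239,"y":0.066,"z":0.06,"turn":0,"grip":60},{"x":0.239,"y":0.066,"z":0.06,"turn":0,"grip":60},{"x":0.239,"y":0.066,"z":0.06,"turn":0,"grip":60}]'
python3 - <<'E'
from h import *
delta([.5524,-.0640,.077],-9)
E
```

```text
time_s: 49.25
position: [0.5528, -0.0654, 0.1121]
eef_rot: [0.761, 0.649, 0.0, 0.001]
force: [0.4, 0.5, -0.1]
grip_width: 0.0647
grip_force: 66.7
shift [ 0.0013 -0.0006  0.0351] turn -0.04481525828101951 j7 0.34 tilt [ 0.001 -0.    -1.   ]
```

```bash
python3 -m pendant '[{"x":0.001,"y":-0.0005,"z":0.01,"turn":0,"grip":60},{"x":0.001,"y":-0.0005,"z":0.016,"turn":0,"grip":60},{"x":0.001,"y":-0.0005,"z":0.021,"turn":0,"grip":60},{"x":0.001,"y":-0.0005,"z":0.026,"turn":0,"grip":60},{"x":0.001,"y":-0.0005,"z":0.03,"turn":0,"grip":60},{"x":0.001,"y":-0.0005,"z":0.033,"turn":0,"grip":60},{"x":0.001,"y":-0.0005,"z":0.034,"turn":0,"grip":60},{"x":0.001,"y":-0.0005,"z":0.034,"turn":0,"grip":60}]'
```

```text
time_s: 50.25
position: [0.5519, -0.0635, 0.0778]
eef_rot: [0.76, 0.65, 0.0, -0.0]
force: [-1.4, 0.6, 5.7]
grip_width: 0.0642
grip_force: 67.2
```

```bash
python3 -m pendant '[{"x":0,"y":0,"z":0,"turn":0,"grip":100},{"x":0,"y":0,"z":0,"turn":0,"grip":100},{"x":0,"y":0,"z":0,"turn":0,"grip":100},{"x":0,"y":0,"z":0,"turn":0,"grip":100},{"x":0,"y":0,"z":-0.03,"turn":0,"grip":100},{"x":0,"y":0,"z":-0.06,"turn":0,"grip":100},{"x":0,"y":0,"z":-0.12,"turn":0,"grip":100},{"x":-0.05,"y":0,"z":-0.13,"turn":0,"grip":100},{"x":-0.1,"y":0,"z":-0.13,"turn":0,"grip":100},{"x":-0.1,"y":0,"z":-0.13,"turn":0,"grip":100},{"x":-0.1,"y":0,"z":-0.13,"turn":0,"grip":100}]'
python3 - <<'E'
from h import *
a=bot.grab_frame("wrist");b=bot.grab_frame("scene")
cv2.imwrite("pics/end.png",np.hstack([cv2.resize(a,(400,300)),cv2.resize(b[90:330,100:420],(400,300))]))
E
```

```text
time_s: 51.62
position: [0.5363, -0.1617, 0.207]
eef_rot: [0.76, 0.65, 0.0, -0.0]
force: [0.3, 0.3, 0.4]
grip_width: 0.0856
grip_force: 0.0
```

View pics/end.png

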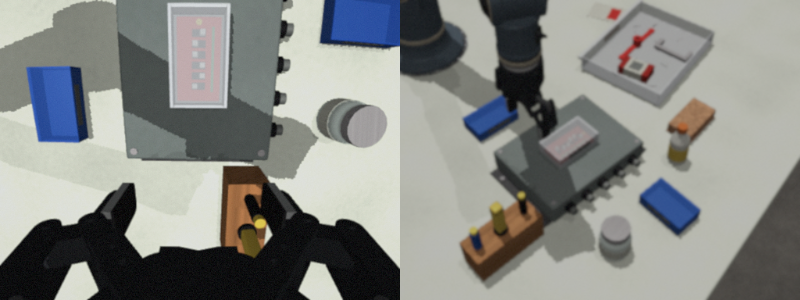

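The cover sits square and flat over the switches. All three parts are in the drawer, the screwdriver is standing in its hole, and the jar, glue and sander are untouched.

```bash
python3 -c "
from bench import bot
print(bot.job_done())"
```

```text
the job is handed in; nothing more can be done
None
```

Job handed in at about 52 s of robot time: carton, propeller and pull are in the drawer, switches 1, 4 and 5 read on and 2, 3 and 6 off in the camera check before the cover went back, the screwdriver is standing in its hole, and the cover is back down over the switches; no verdict was returned.

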